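Snap the lid shut round a muffin tub

ROBOT

A 7-joint arm with a two-finger parallel gripper is mounted at the origin on the work surface. World frame = base frame: x ahead of the robot, y to its left, z up, the work surface at z = 0. Lengths are in m, angles in rad, forces in N, time in s.
With the tool pointing down it reaches from about 0.4 to 0.85 m from the base axis. Payload 10.4 kg.
Tool frame: the origin (TCP) lies at the very end of the fingers, on their centre line; the grasp point (between the pads) lies 19 mm behind it; z points along the fingers, y is the line along which they close (so a half turn about z gives the same grasp; the last joint's range is limited). The gripper opens to 87 mm and grips with 3 to 60 N. Pads are 19 mm wide; open, the fingers measure 117 mm over their backs; the gripper's body (75 mm by 190 mm) begins 51 mm behind the grasp point.
Start: joints at [1.211, 0.332, -0.065, 1.46, 0.022, 1.35, -0.088], TCP at [0.207, -0.59, 0.223] pointing down, gripper open.
Joint ranges: [-2.6, 2.6], [-0.5, 2.12], [-1.47, 1.34], [0.16, 2.42], [-1.27, 4.41], [0.06, 2.06], [-2.6, 2.6]. Speed limits (rad/s): [2.22, 2.22, 2.79, 2.79, 3.14, 3.14, 3.14].

INTERFACE

Orientations are given as a unit quaternion [x, y, z, w].
In Python, from bench import * gives the robot as it stands.
- The arm moves only by the tool step_arm, never from a script. Its arguments are lists of equal length, an entry for each row: "delta_pos": the shift along the world's x, y, z in units of 25 mm (1.0 is 25 mm), a list of three; "turn": the turn about the world's z in units of 0.12 rad (1.0 is 0.12 rad). In form: {"delta_pos": [[tx, ty, tz], ...], "turn": [turn, ...]}. A call has 1 to 12 rows; each row shifts and turns the commanded pose from where the row before left it; what a row does not reach is not made up. A row lasts 1/10 s, in which the tool goes at most 50 mm and 8.59 degrees, less where a joint would pass 70% of its speed; a pose out of reach is approached as far as the arm can. A call with a number of a shift or a turn outside -1 to 1 is refused whole. A call with a gripper value outside its range is refused whole. "grip" is the closure, from 0 (fully open) to 1 (shut), set as the call begins (left out, the last holds). The fingers move at their own pace and stop on an object; "newtons" is the grip in N (left out, the last holds). Time passes only in rows, so rows that do not move let the fingers close. It gives the time, the measured TCP pose, the force, the opening and the grip force at its end, in the units of the state.
- read_state(): the state, without advancing time (a new reading comes with each control period).
- camera(name): name is "side" or "top"; returns a dict with "image" (420x560x3 uint8, red, green, blue), "z_map" (420x560 float32, m along the optical axis (not along the pixel's ray), 0 where there is no reading), "mtx" (3x3 intrinsics, pixels), "view" (4x4, takes a point from world to camera coordinates). Camera axes: x right, y up, looking along -z (the intrinsics and any distortion apply to the point x, -y, -z); pixel columns grow to the right and rows downward; lengths in m; the calibration is good to about 2 mm. A picture is of the moment at which its call begins.
- close_job(): hands the job in; it is judged then, once.
The state is a dict: "time": time; "joint_positions": joint angles; "joint_vel": joint speeds; "joint_torque": joint torques, N m; "ee_pos": TCP position; "eef_rot": TCP orientation; "ft_force": force on the tool from outside, world axes, zero at the start; "torque": the same for the moment, N m; "width": finger opening in m; "grip_force": force on a finger pad.
Only numpy, scipy, OpenCV 4.12 (cv2) and the standard library are available. Lean on these libraries where they do the work, as an engineer would, in place of code of your own. Each camera call takes 0.05 s, during which the arm holds its last target. There are 200 camera calls.

TASK

Close the muffin tub: press down round the red rim of its lid with a fingertip, section by section, until all six sections have clicked shut, then take the hand away. Only press: the tub must not be picked up, tipped or shoved about, do not press hard enough to crush it, and leave the other things on the worktop where they are.

Things in the scene. Friction and masses are not known exactly. Their poses are not given: they have to be found in the camera images.
- tub: round clear plastic tub with five muffins in it and a red snap lid laid in place on it; wall radius 86 mm, 197 mm across the lid, about 1.0 kg, standing loose on the worktop. Origin: centre of its underside; z up; x points from the middle towards the small red opening tab at the edge of lid section 1 (the tab reaches 115 mm from the axis)
- lid_middle (a point): middle of the lid's clear window, 90 mm above the worktop; a fixed red collar 73 to 79 mm from the axis and 98 mm high rings the window. Round it lies the springy red rim, a flat ring 80 to 98 mm from the axis, parted by 4 mm slots into six sections of 60 degrees. Section 1 is centred on the tub's x axis; 2 to 6 follow anticlockwise from above. Over 60 N crushes it
- press1 (a point): point on the top face of rim section 1, in the middle of its length and of its 18 mm width (89.5 mm from the tub's axis): 110 mm above the worktop while up, 103 mm when clicked shut
- rim1 (a joint): how far rim section 1 is pressed down, in m: 0 standing up, 0.007 clicked shut. It resists up to about 8 N in the first 2 mm, snaps through by itself past half-way, and stays down against a firm stop; let go before half-way it springs up again
- press2 (a point): point on the top face of rim section 2, in the middle of its length and of its 18 mm width (89.5 mm from the tub's axis): 110 mm above the worktop while up, 103 mm when clicked shut
- rim2 (a joint): how far rim section 2 is pressed down, in m: 0 standing up, 0.007 clicked shut. It resists up to about 8 N in the first 2 mm, snaps through by itself past half-way, and stays down against a firm stop; let go before half-way it springs up again (may already be shut at the start)
- press3 (a point): point on the top face of rim section 3, in the middle of its length and of its 18 mm width (89.5 mm from the tub's axis): 110 mm above the worktop while up, 103 mm when clicked shut
- rim3 (a joint): how far rim section 3 is pressed down, in m: 0 standing up, 0.007 clicked shut. It resists up to about 8 N in the first 2 mm, snaps through by itself past half-way, and stays down against a firm stop; let go before half-way it springs up again
- press4 (a point): point on the top face of rim section 4, in the middle of its length and of its 18 mm width (89.5 mm from the tub's axis): 110 mm above the worktop while up, 103 mm when clicked shut
- rim4 (a joint): how far rim section 4 is pressed down, in m: 0 standing up, 0.007 clicked shut. It resists up to about 8 N in the first 2 mm, snaps through by itself past half-way, and stays down against a firm stop; let go before half-way it springs up again
- press5 (a point): point on the top face of rim section 5, in the middle of its length and of its 18 mm width (89.5 mm from the tub's axis): 110 mm above the worktop while up, 103 mm when clicked shut
- rim5 (a joint): how far rim section 5 is pressed down, in m: 0 standing up, 0.007 clicked shut. It resists up to about 8 N in the first 2 mm, snaps through by itself past half-way, and stays down against a firm stop; let go before half-way it springs up again (may already be shut at the start)
- press6 (a point): point on the top face of rim section 6, in the middle of its length and of its 18 mm width (89.5 mm from the tub's axis): 110 mm above the worktop while up, 103 mm when clicked shut
- rim6 (a joint): how far rim section 6 is pressed down, in m: 0 standing up, 0.007 clicked shut. It resists up to about 8 N in the first 2 mm, snaps through by itself past half-way, and stays down against a firm stop; let go before half-way it springs up again
- jar: screw-capped jar of pink sugar pearls, 64 mm across, 85 mm tall, standing close to the tub on its left; origin: centre of its underside
- spatula: flat blue baking spatula, 220 mm long, 50 mm wide at the blade, 9 mm thick, lying close to the tub on its right; origin: on the worktop under its middle, x along it
- flour: paper bag of flour, white with a blue band, 65 x 105 mm, 175 mm tall; origin: centre of its underside
- starch: yellow carton of starch, 50 x 90 mm, 140 mm tall; origin: centre of its underside
- beaker: empty drinking glass, 80 mm across the mouth, 105 mm tall; origin: centre of its underside

How it is judged:
At the end, for the whole second after the job is handed in: All six rim sections are pressed down by more than 5.5 of their 7 mm and stay so; the tub stands flat and still on the worktop (tilt under 0.03 rad), less than 40 mm from where it stood (value of joint each of rim1, rim2, rim3, rim4, rim5, rim6 above 0.0055 m and angle between tub's own z axis and vertical below 0.03 rad and height (world z) of tub below 0.006 m and distance of tub from where it was at the start of the episode below 0.04 m and linear speed of tub below 0.01 m/s); the robot touches nothing.
It fails at once if the tub is lifted, by more than 12 mm (height (world z) of tub above 0.012 m).
It fails at once if the tub is tipped, by more than 0.12 rad (angle between tub's own z axis and vertical above 0.12 rad).
It fails at once if the tub is shoved more than 40 mm away (distance of tub from where it was at the start of the episode above 0.04 m).
It fails at once if the lid or tub is pressed with more than 60 N (contact force between the arm and tub above 60 N).
It fails at once if another thing on the worktop is moved more than 25 mm (distance of any of jar, spatula, flour, starch, beaker from where it was at the start of the episode above 0.025 m).
It also fails if it takes over 48 s, if anything falls off the work surface, if the arm or the gripper's body presses on something with over 40 N, if the wrist force passes 120 N, or if a joint passes its speed limit or range.

## Working session

There is one attempt and no reset: what is moved stays moved. The work goes in short steps, Python scripts to look and compute and a tool call to move; the robot and the scene stay as the last step left them, time stands still between calls to the robot, and variables do not carry over. Pictures are saved under pics/ and viewed, at most 10 in all, crops included, and the job is handed in when it is done.

Besides the shell and the picture viewer there is one more tool, called after "Request:" as name(argument=value, ...), one argument or row to a line, values as JSON. step_arm: Moves the arm, as the interface text tells. Shifts and turns lie within -1 to 1; 1 stands for 25 mm of shift or 0.12 rad of turn. Its arguments: {"type":"object","properties":{"delta_pos":{"type":"array"},"turn":{"type":"array"},"grip":{"type":"number"},"newtons":{"type":"number"}},"required":["delta_pos","turn"]}

```bash
mkdir -p pics; cat > h.py <<'E'
from bench import *
import numpy as np, cv2
def cloud(c):
    z=c["z_map"]; K=c["mtx"]; v,u=np.mgrid[:z.shape[0],:z.shape[1]]
    P=np.stack([(u-K[0,2])/K[0,0]*z,-(v-K[1,2])/K[1,1]*z,-z,np.ones_like(z)],-1)
    W=P@np.linalg.inv(c["view"]).T
    W=W[...,:3]; W[z==0]=np.nan; return W
E
python3 - <<'E'
from h import *
for n in("top","side"):
    c=camera(n); cv2.imwrite(f"pics/{n}0.png",c["image"][...,::-1]); np.savez(f"{n}0.npz",**c)
    W=cloud(c); im=c["image"].astype(int)
    red=(im[...,0]>120)&(im[...,1]<80)&(im[...,2]<80)&(W[...,2]>.085)&(W[...,2]<.125)
    p=W[red]; print(n,len(p),p.min(0),p.max(0))
    if len(p):
        A=np.c_[2*p[:,:2],np.ones(len(p))]
        print(np.histogram(p[:,2],12))
s=read_state();print(s)
E
```

```text
top 767 [ 0.45611304 -0.13561381  0.08601289] [0.77774143 0.60036147 0.12492471]
(array([  6,   4,  29,  64,  46,  65, 205, 267,  69,   5,   2,   5]), array([0.08601289, 0.08925554, 0.0924982 , 0.09574085, 0.0989835 ,
       0.10222615, 0.1054688 , 0.10871145, 0.1119541 , 0.11519675,
       0.11843941, 0.12168206, 0.12492471]))
side 1128 [ 0.45105317 -0.13980535  0.08518093] [0.77830171 0.64113823 0.12404827]
(array([  9,  34,  51,  80, 117, 104, 159, 246, 193, 109,  18,   8]), array([0.08518093, 0.08841987, 0.09165882, 0.09489776, 0.09813671,
       0.10137565, 0.1046146 , 0.10785354, 0.11109249, 0.11433143,
       0.11757038, 0.12080933, 0.12404827]))
{'time': 0.1, 'joint_positions': array([ 1.21141017,  0.33279781, -0.06474533,  1.46081359,  0.02159606,
        1.34990431, -0.08851474]), 'joint_vel': array([-0.00126169, -0.00181322,  0.0019521 , -0.00154025, -0.00112993,
        0.0003753 ,  0.00024073]), 'joint_torque': array([ 1.08418608e-03, -6.24549508e+01,  2.44580075e-02, -3.90721822e+01,
       -6.13310840e-02,  3.64847272e-02,  6.68607186e-05]), 'ee_pos': array([ 0.20645038, -0.58956867,  0.22186129]), 'eef_rot': array([ 9.85851355e-01,  1.67620788e-01, -1.20441558e-04, -6.01905019e-04]), 'ft_force': array([-0.29372956,  0.25037278, -0.64704463]), 'torque': array([0.01933342, 0.01240021, 0.00341356]), 'grip_force': 0.0, 'width': 0.0871765673662888}
```

View pics/top0.png

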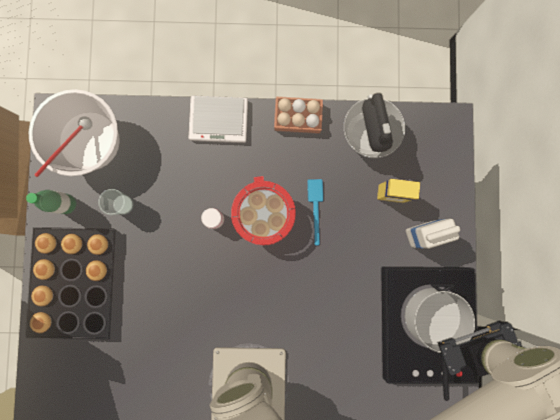

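View pics/side0.png

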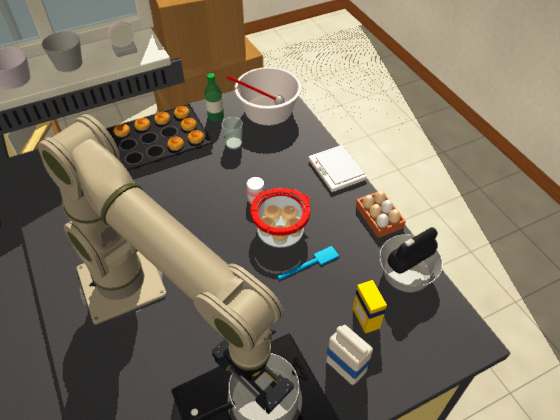

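The top view shows the tub at about pixel (263,212), with its tab near (260,181) pointing away from the robot. The jar is at (212,218), to the tub's left, and the spatula is at (317,212), to its right. In the side view the lid is at (280,211) and the gripper is above the pan. Next I fit the lid circle, the tab angle and the section heights.

```bash
python3 - <<'E'
from h import *
from scipy.optimize import least_squares
for n in("top","side"):
    c=dict(np.load(f"{n}0.npz")); W=cloud(c); im=c["image"].astype(int)
    red=(im[...,0]>110)&(im[...,1]<90)&(im[...,2]<90)&(W[...,2]>.08)&(W[...,2]<.125)
    nl,lab,st,_=cv2.connectedComponentsWithStats(red.astype(np.uint8),connectivity=8)
    k=1+np.argmax(st[1:,4]); p=W[lab==k]
    # centre: iteratively robust fit, annulus 73..98 mid ~86
    c0=p[:,:2].mean(0)
    f=lambda q:np.maximum(np.hypot(*(p[:,:2]-q).T)-.098,0)+np.maximum(.073-np.hypot(*(p[:,:2]-q).T),0)
    c0=least_squares(f,c0,loss="soft_l1",f_scale=.002).x
    d=p[:,:2]-c0; r=np.hypot(*d.T); a=np.degrees(np.arctan2(d[:,1],d[:,0]))
    t=r>.103; print(n,len(p),c0,"tab",t.sum(),np.round(a[t]),np.round(r[t],3))
    b=(r>.081)&(r<.098)
    for s in range(-180,180,15):
        m=b&(a>=s)&(a<s+15)
        if m.any():print(s,m.sum(),np.round(np.median(p[m,2])*1e3,1),end=" | ")
    print()
    o=(W[...,2]>.02)&(W[...,2]<.2)&(np.hypot(W[...,0]-c0[0],W[...,1]-c0[1])<.2)&(np.hypot(W[...,0]-c0[0],W[...,1]-c0[1])>.12)
    print("other",o.sum(),np.median(W[o],0),W[o].max(0))
E
```

```text
top 1216 [ 0.55610902 -0.0370513 ] tab 23 [13. 11. 10.  8.  6.  5.  3. 16. 15. 13. 11. 10.  8.  6.  5.  3. 15. 13.
 12. 10.  8.  7.  5.] [0.11  0.11  0.109 0.11  0.109 0.108 0.109 0.11  0.109 0.108 0.107 0.106
 0.108 0.106 0.107 0.106 0.106 0.105 0.104 0.103 0.104 0.103 0.103]
-180 38 109.6 | -165 41 109.0 | -150 31 108.9 | -135 40 108.9 | -120 40 110.4 | -105 40 108.8 | -90 31 109.9 | -75 38 109.3 | -60 36 110.5 | -45 38 109.0 | -30 28 109.1 | -15 35 108.8 | 0 37 109.1 | 15 34 109.0 | 30 24 108.4 | 45 34 102.1 | 60 39 103.5 | 75 38 102.5 | 90 31 102.5 | 105 42 108.4 | 120 42 109.1 | 135 43 108.5 | 150 34 108.9 | 165 39 109.3 | 
other 350 [0.5345639  0.12072298 0.08375214] [0.56762643 0.15439839 0.09298999]
side 1133 [ 0.55116228 -0.03799591] tab 19 [ 43. 108.  16.  18.  14.  14.  13.  13.  11.   7.  11.  10.   6.   5.
   5.   4.   4.   3.  -0.] [0.105 0.105 0.108 0.117 0.114 0.114 0.117 0.108 0.11  0.108 0.109 0.112
 0.11  0.106 0.109 0.113 0.109 0.111 0.103]
-180 35 108.7 | -165 42 109.8 | -150 42 108.1 | -135 44 108.7 | -120 53 108.7 | -105 47 108.7 | -90 47 109.0 | -75 41 110.5 | -60 27 110.1 | -45 25 110.4 | -30 33 110.1 | -15 24 111.2 | 0 25 109.7 | 15 26 110.8 | 30 21 108.6 | 45 28 106.4 | 60 27 104.8 | 75 29 106.1 | 90 32 106.1 | 105 25 109.8 | 120 29 111.3 | 135 30 111.0 | 150 24 109.9 | 165 31 111.6 | 
other 324 [0.52551586 0.11480627 0.08183054] [0.62487923 0.1569146  0.09574821]
```

The tub's centre is near (0.554, -0.037) and the tab points at about 9.5°. Section 2 is already shut at about 103 mm; the other five stand at about 109 mm. I go up and over towards section 5 with the fingers shut.

Request:
step_arm(
  delta_pos=[
    [0, 0, 1],
    [0, 0, 1],
    [0, 0, 1],
    [0, 0, 1],
    [0, 0, 1],
    [0.63, 0.94, 0],
    [0.63, 0.94, 0],
    [0.63, 0.94, 0],
    [0.63, 0.94, 0],
    [0.63, 0.94, 0],
    [0.63, 0.94, 0],
    [0.63, 0.94, 0],
  ],
  turn=[0, 0, 0, 0, 0, 0, 0, 0, 0, 0, 0, 0],
  grip=1,
  newtons=20,
)

```text
time: 1.3
ee_pos: [0.3172, -0.4243, 0.3473]
eef_rot: [0.986, 0.168, -0.0, -0.0]
ft_force: [0.4, -0.1, 0.1]
width: 0.0023
grip_force: 0.0
```

Request:
step_arm(
  delta_pos=[
    [0.63, 0.94, 0],
    [0.63, 0.94, 0],
    [0.63, 0.94, 0],
    [0.63, 0.94, 0],
    [0.63, 0.94, 0],
    [0.63, 0.94, 0],
    [0.63, 0.94, 0],
    [0.63, 0.94, 0],
    [0.63, 0.94, 0],
    [0.63, 0.94, 0],
    [0.63, 0.94, 0],
    [0.63, 0.94, 0],
  ],
  turn=[0, 0, 0, 0, 0, 0, 0, 0, 0, 0, 0, 0],
)

```text
time: 2.5
ee_pos: [0.5062, -0.1424, 0.3473]
eef_rot: [0.986, 0.168, -0.0, -0.0]
ft_force: [0.5, -0.8, 0.0]
width: 0.0004
grip_force: 0.0
```

Request:
step_arm(
  delta_pos=[
    [0.63, 0.94, 0],
    [0, 0, 0],
    [0, 0, 0],
  ],
  turn=[0, 0, 0],
)

```text
time: 2.8
ee_pos: [0.5215, -0.1196, 0.3471]
eef_rot: [0.986, 0.168, -0.0, -0.0]
ft_force: [0.2, -1.6, -0.2]
width: 0.0002
grip_force: 0.0
```

Request:
step_arm(
  delta_pos=[
    [0, 0, -1],
    [0, 0, -1],
    [0, 0, -1],
    [0, 0, -1],
    [0, 0, -1],
    [0, 0, -1],
    [0, 0, -1],
    [0, 0, -1],
    [0, 0, -0.8],
    [0, 0, 0],
  ],
  turn=[0, 0, 0, 0, 0, 0, 0, 0, 0, 0],
)

```text
time: 3.8
ee_pos: [0.5192, -0.1211, 0.125]
eef_rot: [0.986, 0.167, -0.002, -0.001]
ft_force: [-0.1, 0.5, -0.0]
width: 0.0006
grip_force: 0.0
```

```bash
python3 - <<'E'
from h import *
a=camera("top")["image"][150:270,200:340]; b=camera("side")["image"][140:260,210:350]
cv2.imwrite("pics/c1.png",cv2.resize(np.hstack([a,b])[...,::-1],None,fx=2.8,fy=2.8,interpolation=cv2.INTER_CUBIC))
print(read_state()["ee_pos"],read_state()["ft_force"])
E
```

```text
[ 0.52131887 -0.12078926  0.12801339] [ 1.45360802  0.99112104 -0.27696703]
```

View pics/c1.png

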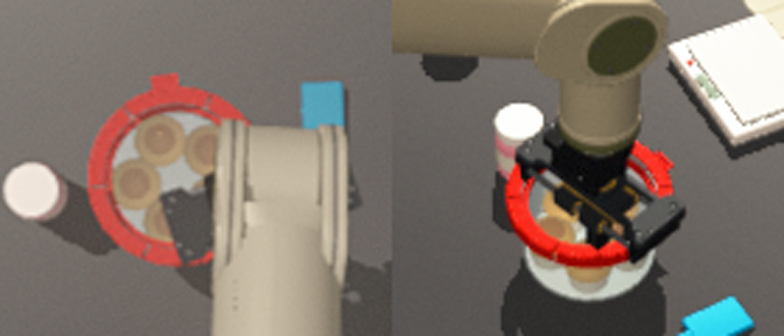

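The tip is over the rim at about (610,240) in the right-hand crop, which is section 5. In the left crop the tab is at (165,85), and the tub's neighbours are undisturbed. Now I press gently.

Request:
step_arm(
  delta_pos=[
    [0, 0, -0.3],
    [0, 0, -0.3],
    [0, 0, -0.1],
    [0, 0, -0.1],
    [0, 0, -0.1],
    [0, 0, 0],
  ],
  turn=[0, 0, 0, 0, 0, 0],
)

```text
time: 4.5
ee_pos: [0.5215, -0.1198, 0.1048]
eef_rot: [0.986, 0.168, -0.0, -0.0]
ft_force: [0.2, -0.9, 0.5]
width: 0.0003
grip_force: 0.0
```

Request:
step_arm(
  delta_pos=[
    [0, 0, -0.1],
    [0, 0, 0],
    [0, 0, 0],
  ],
  turn=[0, 0, 0],
)

```text
time: 4.8
ee_pos: [0.5219, -0.12, 0.1034]
eef_rot: [0.986, 0.168, 0.0, 0.0]
ft_force: [-2.5, 0.1, 7.5]
width: 0.0002
grip_force: 4.0
```

Section 5 has reached its stop at 103 mm. Next is section 4.

Request:
step_arm(
  delta_pos=[
    [0, 0, 0.8],
    [-0.75, 0.9, 0],
    [-0.75, 0.9, 0],
    [-0.75, 0.92, 0],
    [0, 0, 0],
    [0, 0, -0.4],
    [0, 0, -0.1],
    [0, 0, -0.1],
    [0, 0, -0.1],
    [0, 0, -0.1],
    [0, 0, 0],
    [0, 0, 0],
  ],
  turn=[0, 0, 0, 0, 0, 0, 0, 0, 0, 0, 0, 0],
)

```text
time: 6.0
ee_pos: [0.4655, -0.0524, 0.1032]
eef_rot: [0.986, 0.167, -0.0, 0.0]
ft_force: [-6.0, -0.7, 13.8]
width: 0.0003
grip_force: 7.3
```

Request:
step_arm(
  delta_pos=[
    [0, 0, 0.8],
    [0.31, 0.84, 0],
    [0.31, 0.84, 0],
    [0.31, 0.84, 0],
    [0.31, 0.84, 0],
    [0, 0, -0.4],
    [0, 0, -0.1],
    [0, 0, -0.1],
    [0, 0, -0.1],
    [0, 0, -0.1],
    [0, 0, 0],
    [0, 0, 0],
  ],
  turn=[0, 0, 0, 0, 0, 0, 0, 0, 0, 0, 0, 0],
)

```text
time: 7.2
ee_pos: [0.4962, 0.0311, 0.1032]
eef_rot: [0.986, 0.167, -0.0, 0.0]
ft_force: [-5.7, 0.8, 13.3]
width: 0.0008
grip_force: 6.5
```

Request:
step_arm(
  delta_pos=[
    [0, 0, 0.8],
    [0.97, -0.36, 0],
    [0.97, -0.36, 0],
    [0.97, -0.36, 0],
    [0.97, -0.36, 0],
    [0.97, -0.36, 0],
    [0.97, -0.36, 0],
    [0, 0, 0],
    [0, 0, 0],
  ],
  turn=[0, 0, 0, 0, 0, 0, 0, 0, 0],
)

```text
time: 8.1
ee_pos: [0.6413, -0.0227, 0.1216]
eef_rot: [0.986, 0.167, -0.001, -0.0]
ft_force: [-0.8, 0.1, -0.0]
width: 0.0005
grip_force: 0.0
```

Request:
step_arm(
  delta_pos=[
    [0, 0, -0.4],
    [0, 0, -0.1],
    [0, 0, -0.1],
    [0, 0, -0.1],
    [0, 0, -0.1],
    [0, 0, 0],
    [0, 0, 0],
  ],
  turn=[0, 0, 0, 0, 0, 0, 0],
)

```text
time: 8.8
ee_pos: [0.6417, -0.0218, 0.1033]
eef_rot: [0.986, 0.168, 0.0, 0.0]
ft_force: [-4.2, -1.0, 7.4]
width: 0.0005
grip_force: 4.1
```

Request:
step_arm(
  delta_pos=[
    [0, 0, 0.8],
    [-0.31, -0.84, 0],
    [-0.31, -0.84, 0],
    [-0.31, -0.84, 0],
    [-0.31, -0.84, 0],
    [0, 0, -0.4],
    [0, 0, -0.1],
    [0, 0, -0.1],
    [0, 0, -0.1],
    [0, 0, -0.1],
    [0, 0, 0],
    [0, 0, 0],
  ],
  turn=[0, 0, 0, 0, 0, 0, 0, 0, 0, 0, 0, 0],
)

```text
time: 10.0
ee_pos: [0.6113, -0.1045, 0.1033]
eef_rot: [0.986, 0.168, 0.0, -0.0]
ft_force: [-2.8, 0.5, 8.3]
width: 0.0002
grip_force: 4.3
```

Request:
step_arm(
  delta_pos=[
    [0, 0, 1],
    [0, 0, 1],
    [0, 0, 1],
    [0, 0, 1],
    [0, 0, 1],
    [0, 0, 1],
    [0, 0, 1],
    [0, 0, 1],
    [0, 0, 1],
    [0, 0, 1],
  ],
  turn=[0, 0, 0, 0, 0, 0, 0, 0, 0, 0],
)

```text
time: 11.0
ee_pos: [0.6109, -0.1046, 0.3532]
eef_rot: [0.986, 0.168, -0.0, -0.0]
ft_force: [0.5, -0.2, 0.1]
width: 0.0002
grip_force: 0.0
```

Request:
step_arm(
  delta_pos=[
    [-0.63, -0.94, 0],
    [-0.63, -0.94, 0],
    [-0.63, -0.94, 0],
    [-0.63, -0.94, 0],
    [-0.63, -0.94, 0],
    [-0.63, -0.94, 0],
    [-0.63, -0.94, 0],
    [-0.63, -0.94, 0],
    [-0.63, -0.94, 0],
    [-0.63, -0.94, 0],
    [-0.63, -0.94, 0],
    [0, 0, 0],
  ],
  turn=[0, 0, 0, 0, 0, 0, 0, 0, 0, 0, 0, 0],
)

```text
time: 12.2
ee_pos: [0.4354, -0.3674, 0.3518]
eef_rot: [0.986, 0.165, -0.001, 0.0]
ft_force: [0.1, 0.7, -0.6]
width: 0.0007
grip_force: 0.0
```

```bash
python3 - <<'E'
from h import *
q=np.array([.554,-.037])
for n in("top","side"):
    c=camera(n); W=cloud(c); im=c["image"].astype(int)
    cv2.imwrite(f"pics/{n}2.png",c["image"][...,::-1])
    d=W[...,:2]-q; r=np.hypot(d[...,0],d[...,1]); a=np.degrees(np.arctan2(d[...,1],d[...,0]))
    m=(im[...,0]>110)&(im[...,1]<90)&(im[...,2]<90)&(r>.081)&(r<.098)&(W[...,2]>.08)&(W[...,2]<.125)
    for k in range(6):
        e=(a-9.5-60*k+180)%360-180
        z=W[...,2][m&(abs(e)<26)]; print(n,k+1,len(z),np.round(np.median(z)*1e3,1) if len(z) else None)
E
```

```text
top 1 145 102.9
top 2 137 102.4
top 3 142 102.5
top 4 145 102.6
top 5 143 102.0
top 6 140 102.5
side 1 0 None
side 2 54 103.6
side 3 106 103.6
side 4 97 104.4
side 5 30 102.7
side 6 0 None
```

View pics/top2.png

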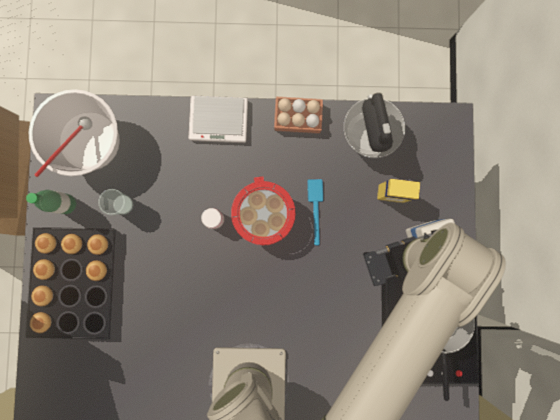

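All six sections now measure about 102.5 mm, which is shut. The tub is unmoved at (263,212), the jar and spatula are in place, and the hand is clear around (390,265), high above the worktop.

```bash
python3 -c "
from bench import *
print(close_job())"
```

```text
the job is handed in; nothing more can be done
None
```

I pressed the five open sections shut (section 2 already was); the last images show all six down, with the tub, jar and spatula where they started and the hand clear. The job is handed in, but no verdict came back.

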